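Tug-test the antenna of a belt-pack transmitter

ROBOT

A 6-joint arm with a two-finger parallel gripper is mounted at the origin on the work surface. World frame = base frame: x ahead of the robot, y to its left, z up, the work surface at z = 0. Lengths are in m, angles in rad, forces in N, time in s.
With the tool pointing down it reaches from about 0.375 to 0.925 m from the base axis. Payload 5.7 kg.
Tool frame: the origin (TCP) lies at the centre of the arm's flange, where the gripper is bolted on; the fingertips stand 173 mm ahead of it and the grasp point (between the pads) lies 155 mm ahead of it; z points along the fingers, y is the direction in which the jaws open and shut (so a half turn about z gives the same grasp; the last joint's range is limited). The gripper opens to 85 mm and grips with 20 to 120 N. Pads are 22 mm wide; open, the fingers measure 114 mm over their backs; the gripper's body (76 mm by 85 mm) begins 54 mm behind the grasp point. The pads swing forward as they close: fully open they stand 13 mm farther back than shut.
Start: joints at [1.061, 0.359, 1.51, -0, 1.272, -0.115], TCP at [0.231, 0.554, 0.405] pointing down, gripper open.
Joint ranges: [-2.97, 2.97], [-1.01, 2.36], [0.21, 2.38], [-0.96, 4.11], [0.2, 2.71], [-2.98, 2.98]. Speed limits (rad/s): [2.39, 2.39, 3.14, 3.14, 3.14, 3.14].

INTERFACE

Orientations are given as a rotation vector (axis times angle).
In Python, from plant import robot gives the robot as it stands. The module is installed in compiled form; this text tells all that it offers.
- The arm moves only by the tool apply_moves, never from a script. Its argument "commands" is a list of rows, each a list of 7 numbers: the shift along the tool's x, y, z scaled (see below), then the turn, a rotation vector about the tool's x, y, z scaled (see below), then the gripper command: -1 is shut, 1 is fully open, values between are in proportion. In form: [[dx, dy, dz, rx, ry, rz, gripper], ...]. A call has 1 to 12 rows; each row is the pose to reach, as a shift and turn from the pose commanded when the call began, along the tool's axes at that moment, turning the shorter way round; what a row does not reach only later rows make up. The controller multiplies each number of a shift by 0.3 m and each number of a turn by 2 pi rad. A row lasts 1/12 s, in which the tool goes at most 41.7 mm and 7.16 degrees, less where a joint would pass 70% of its speed; a pose out of reach is approached as far as the arm can. A call with a number of a shift or a turn outside -1 to 1 is refused whole. A call with a gripper value outside its range is refused whole. The fingers move at their own pace and stop on an object; "force" is the grip in N (left out, the last holds). Time passes only in rows, so rows that repeat a pose let the fingers close. It gives the time, the measured TCP pose, the force and the opening at its end, in the units of the state.
- robot.sense(): the state, without advancing time (a new reading comes with each control period).
- robot.grab_frame(name): name is "side" or "top" or "wrist"; returns a dict with "pixels" (480x640x3 uint8, blue, green, red), "z_map" (480x640 float32, m along the optical axis (not along the pixel's ray), 0 where there is no reading), "mtx" (3x3 intrinsics, pixels), "rvec" (rotation vector, rad) and "tvec" (3), from world to camera coordinates, as OpenCV has them. Camera axes: x right, y down, z forward; pixel columns grow to the right and rows downward; lengths in m; the calibration is good to about 2 mm. A picture is of the moment at which its call begins.
- robot.job_done(): hands the job in, once; it reports no verdict.
The state is a dict: "t": time; "joint_positions": joint angles; "joint_vel": joint speeds; "tau": joint torques, N m; "tool_pos": TCP position; "ee_rot": TCP orientation; "force": force on the tool from outside, world axes, zero at the start; "ft_torque": the same for the moment, N m; "grip_width": opening from 0.0 (shut) to 1.0 (fully open).
Only numpy, scipy, OpenCV 4.12 (cv2) and the standard library are available. Lean on these libraries where they do the work, as an engineer would, in place of code of your own. Each camera call takes 0.05 s, during which the arm holds its last target. There are 200 camera calls.

TASK

Check that the orange antenna is properly locked in its transmitter: grip it, pull it straight up with about 10 newtons so that the sprung cradle rises until about half of its green band has come out of the stand, and hold that pull for about a second. Then ease it back down until the cradle is fully home, without letting it snap back, and let go. Never pull it into the red, and leave the blue and the white antenna alone.

Things in the scene. Friction and masses are not known exactly. Their poses are not given: they have to be found in the camera images.
- orange_antenna: upright orange rod, 14 mm thick, 60 mm long; origin at mid-length, 149 mm above the bench when home; z up. Locked in the top of a black transmitter (22 x 64 mm, top at 115 mm, 5 mm collar and stubs on it), clamped in a cradle that slides straight up in a fixed aluminium stand (90 x 90 x 45 mm, any yaw). Clear all round for 75 mm above 120 mm. Grip it at mid-length with 40 N or more; it may swivel a little.
- orange_cradle (a joint): rise of the cradle (with transmitter and orange antenna) out of its stand, in m: 0 = home, stop at 0.038. Weight and a spring pull it down: the pull is about 2 N plus 0.4 N per mm, so 10 N is 20 mm; if let go it snaps back. Bands painted on the cradle come out of the stand's top as it rises: white for 0 to 12 mm, green 12 to 30 mm (7 to 14 N), red above 30 mm.
- blue_antenna: a bystander: an upright blue rod, 14 mm thick and 60 mm long, on an identical sprung stand, 110 mm or more from any other antenna; origin at mid-length. Not to be touched or lifted.
- white_antenna: a bystander: an upright white rod, 14 mm thick and 60 mm long, on an identical sprung stand, 110 mm or more from any other antenna; origin at mid-length. Not to be touched or lifted.

How it is judged:
By the outcome, as a careful person would: the job done as asked, in the order asked, and still so for the second after the job is handed in, with the robot touching nothing.
It also fails if it takes over 35 s, if anything falls off the work surface, if the arm or the gripper's body presses on something with over 40 N, if the wrist force passes 120 N, or if a joint passes its speed limit or range.

## Working session

There is one attempt and no reset: what is moved stays moved. The work goes in short steps, Python scripts to look and compute and a tool call to move; the robot and the scene stay as the last step left them, time stands still between calls to the robot, and variables do not carry over. Pictures are saved under pics/ and viewed, on a budget of 10 in all, crops included, one or two more only if the job needs it, and the job is handed in when it is done.

Besides the shell and the picture viewer there is one more tool, called after "Request:" as name(argument=value, ...) on one line, values as JSON. apply_moves: Moves the arm, as the interface text tells. Its arguments: {"type":"object","properties":{"commands":{"type":"array"},"force":{"type":"number"}},"required":["commands"]}

```bash
mkdir -p pics; cat > h.py <<'E'
import numpy as np, cv2
from plant import robot
def grab(n,save=None):
    f=robot.grab_frame(n)
    np.savez(f'{n}.npz',**f)
    if save: cv2.imwrite(f'pics/{save}.png',f['pixels'])
    return f
def world(f,u,v,z=None):
    R=cv2.Rodrigues(np.array(f['rvec'],float))[0];t=np.array(f['tvec'],float).ravel()
    d=f['z_map'][v,u] if z is None else z
    return R.T@(np.linalg.inv(f['mtx'])@np.array([u,v,1.])*d-t)
def cloud(f):
    R=cv2.Rodrigues(np.array(f['rvec'],float))[0];t=np.array(f['tvec'],float).ravel()
    v,u=np.mgrid[:480,:640];p=np.stack([u,v,np.ones_like(u)],-1)@np.linalg.inv(f['mtx']).T*f['z_map'][...,None]
    return (p-t)@R
E
python3 - <<'E'
from h import *
s=robot.sense();print({k:np.round(v,4) for k,v in s.items()})
for n in('side','top'):
    f=grab(n,n+'0');hsv=cv2.cvtColor(f['pixels'],cv2.COLOR_BGR2HSV);P=cloud(f)
    R=cv2.Rodrigues(np.array(f['rvec'],float))[0];print(n,'cam',-R.T@np.ravel(f['tvec']))
    m=cv2.inRange(hsv,(5,130,80),(22,255,255))
    k,l,st,c=cv2.connectedComponentsWithStats(m)
    for i in range(1,k):
        if st[i,4]>20:
            q=P[(l==i)&(f['z_map']>0)];print(st[i],c[i].round(),np.median(q,0).round(4) if len(q) else 0,q.min(0).round(3),q.max(0).round(3))
E
```

```text
{'t': np.float64(0.0), 'joint_positions': array([ 1.0609,  0.3595,  1.5114,  0.    ,  1.2725, -0.1151]), 'joint_vel': array([ 0.0008,  0.0003, -0.0002, -0.0004, -0.    , -0.0012]), 'tau': array([ 4.00000e-04, -5.27638e+01, -2.78619e+01, -3.00000e-04,
        1.32000e-02,  0.00000e+00]), 'tool_pos': array([0.2306, 0.5535, 0.4038]), 'ee_rot': array([-6.16e-01, -3.08e+00,  2.80e-03]), 'force': array([ 0.0421, -0.0221, -0.3781]), 'ft_torque': array([-0.0211,  0.0117,  0.0133]), 'grip_width': np.float64(0.9924)}
side cam [ 0.42541845 -0.44024581  0.75586465]
[ 315   45   57   48 1283] [341.  70.] [0.7269 0.6473 0.0489] [ 0.68   0.564 -0.588] [1.03  1.889 0.101]
[363 122  22   9  67] [374. 127.] [0.7352 0.3627 0.0817] [0.712 0.357 0.074] [0.762 0.384 0.089]
[272 136   7  25  99] [275. 147.] [0.4931 0.2499 0.1618] [ 0.488  0.246 -0.002] [0.512 0.481 0.18 ]
top cam [0.46027057 0.02737249 0.8879624 ]
[  0  84   5  54 223] [  2. 112.] [0.7439 0.5724 0.0491] [0.703 0.565 0.045] [0.797 0.578 0.055]
[624  85  16  63 556] [634. 108.] [ 0.7585 -0.4846  0.1049] [ 0.691 -0.496  0.095] [ 0.795 -0.472  0.111]
[150 253  10  10  77] [155. 257.] [0.4946 0.2546 0.1779] [ 0.488  0.249 -0.001] [0.505 0.321 0.181]
```

View pics/side0.png

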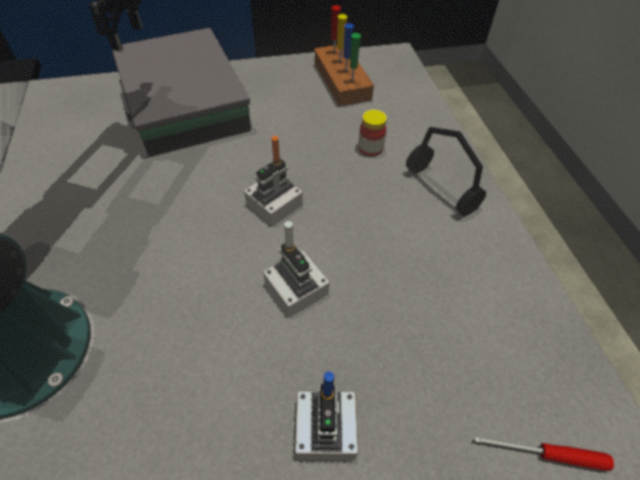

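View pics/top0.png

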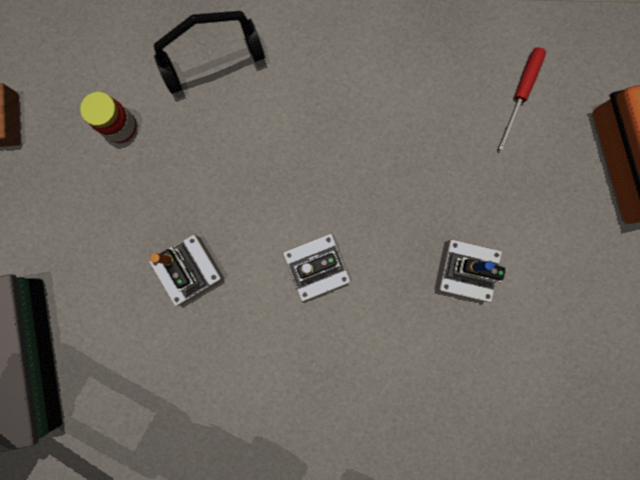

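The side view shows the orange rod at about (275,147), with the white at (289,235) and the blue at (328,385). In the top view they are at (155,257), (306,268) and (488,267). I'll refine the orange position next.

```bash
python3 - <<'E'
from h import *
from scipy.spatial.transform import Rotation as Ro
def L(n): return dict(np.load(n+'.npz'))
for n,(u0,v0,u1,v1) in(('top',(140,245,170,272)),('side',(266,130,285,172))):
    f=L(n);P=cloud(f)[v0:v1,u0:u1];h=cv2.cvtColor(f['pixels'],cv2.COLOR_BGR2HSV)[v0:v1,u0:u1]
    m=(cv2.inRange(h,(5,120,60),(22,255,255))>0)
    R=cv2.Rodrigues(f['rvec'])[0];c=-R.T@f['tvec'].ravel()
    for zl,zh in((.174,.19),(.16,.174),(.14,.16),(.12,.14)):
        q=P[m&(P[...,2]>zl)&(P[...,2]<zh)]
        if len(q): print(n,zl,len(q),q.mean(0).round(4),q.min(0).round(4),q.max(0).round(4))
    print('cam dir',(c[:2]-[.495,.253])/np.linalg.norm(c[:2]-[.495,.253]))
f=L('top');P=cloud(f)
# objects higher than 0.1 near
q=P[(f['z_map']>0)&(P[...,2]>.09)&(P[...,2]<.4)&(np.hypot(P[...,0]-.495,P[...,1]-.253)<.25)]
print(np.unique(q[:,:3].round(2)[:, :2],axis=0)[:60].tolist())
s=robot.sense();print(Ro.from_rotvec(s['ee_rot']).as_matrix().round(3))
c=cv2.resize(f['pixels'][225:315,130:240],None,fx=7,fy=6.5,interpolation=cv2.INTER_CUBIC);cv2.imwrite('pics/c.png',c)
E
```

```text
top 0.174 77 [0.4941 0.2547 0.178 ] [0.4876 0.2479 0.1747] [0.5006 0.262  0.1807]
top 0.16 6 [0.4966 0.2504 0.1675] [0.4893 0.2493 0.1601] [0.4996 0.2515 0.1739]
top 0.14 13 [0.4951 0.2505 0.1498] [0.4886 0.2492 0.1406] [0.4998 0.252  0.1581]
top 0.12 9 [0.4968 0.2514 0.1321] [0.4879 0.2492 0.1245] [0.5008 0.2535 0.1385]
cam dir [-0.15213209 -0.98836017]
side 0.174 31 [0.4936 0.2542 0.1777] [0.4884 0.2467 0.1744] [0.4989 0.2626 0.1802]
side 0.16 29 [0.4931 0.2494 0.1675] [0.4892 0.2472 0.1607] [0.4973 0.2525 0.174 ]
side 0.14 32 [0.4928 0.2493 0.1502] [0.489  0.2456 0.14  ] [0.4965 0.2521 0.1599]
side 0.12 25 [0.4931 0.2493 0.1331] [0.4888 0.2472 0.1204] [0.4979 0.252  0.1399]
cam dir [-0.09986888 -0.99500061]
[[0.45, 0.23], [0.45, 0.24], [0.46, 0.22], [0.46, 0.23], [0.46, 0.24], [0.46, 0.25], [0.47, 0.03], [0.47, 0.04], [0.47, 0.05], [0.47, 0.22], [0.47, 0.23], [0.47, 0.24], [0.47, 0.25], [0.48, 0.0], [0.48, 0.01], [0.48, 0.02], [0.48, 0.03], [0.48, 0.04], [0.48, 0.05], [0.48, 0.06], [0.48, 0.23], [0.48, 0.24], [0.48, 0.25], [0.48, 0.26], [0.49, 0.0], [0.49, 0.01], [0.49, 0.02], [0.49, 0.03], [0.49, 0.04], [0.49, 0.05], [0.49, 0.06], [0.49, 0.23], [0.49, 0.24], [0.49, 0.25], [0.49, 0.26], [0.5, 0.0], [0.5, 0.01], [0.5, 0.02], [0.5, 0.03], [0.5, 0.04], [0.5, 0.24], [0.5, 0.25], [0.5, 0.26], [0.5, 0.27], [0.51, 0.0], [0.51, 0.01], [0.51, 0.02], [0.51, 0.25], [0.51, 0.26], [0.52, 0.25]]
[[-0.923  0.385 -0.001]
 [ 0.385  0.923 -0.001]
 [ 0.    -0.002 -1.   ]]
```

View pics/c.png

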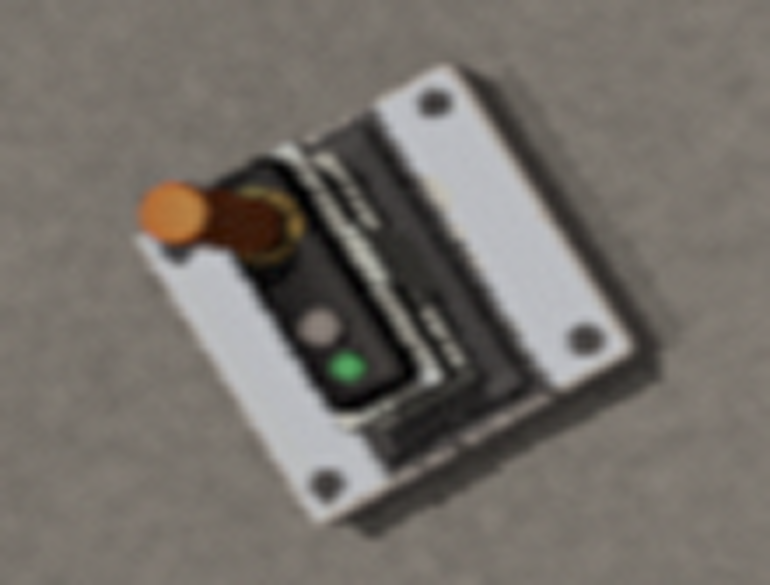

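Request:
apply_moves(commands=[[-0.1,-0.05,0,0,0,0,1],[-0.2,-0.1,0,0,0,0,1],[-0.3,-0.145,0,0,0,0,1],[-0.4,-0.195,0,0,0,0,1],[-0.5,-0.24,0,0,0,0,1],[-0.6,-0.29,0,0,0,0,1]])

```text
t: 0.6
tool_pos: [0.3642, 0.403, 0.4044]
ee_rot: [-0.616, -3.08, 0.001]
force: [-0.6, 0.5, 0.8]
grip_width: 1.002
```

Request:
apply_moves(commands=[[-0.1,-0.05,0,0,0,0,1],[-0.2,-0.1,0,0,0,0,1],[-0.3,-0.145,0,0,0,0,1],[-0.4,-0.195,0,0,0,0,1],[-0.5,-0.24,0,0,0,0,1],[-0.595,-0.288,0,0,0,0,1],[-0.595,-0.288,0,0,0,0,1],[-0.595,-0.288,0,0,0,0,1]])

```text
t: 1.27
tool_pos: [0.4959, 0.2546, 0.4042]
ee_rot: [-0.621, -3.079, 0.001]
force: [-0.2, -0.3, 0.4]
grip_width: 1.004
```

```bash
python3 - <<'E'
from h import *
s=robot.sense();print({k:np.round(v,4) for k,v in s.items() if k in('t','tool_pos','ee_rot','force','grip_width')})
f=grab('wrist','w1');P=cloud(f)
h=cv2.cvtColor(f['pixels'],cv2.COLOR_BGR2HSV);m=cv2.inRange(h,(5,120,60),(22,255,255))>0
for zl,zh in((.174,.19),(.15,.174),(.12,.15)):
    q=P[m&(P[...,2]>zl)&(P[...,2]<zh)]
    if len(q): print(zl,len(q),q.mean(0).round(4),q.min(0).round(4),q.max(0).round(4))
E
```

```text
{'t': np.float64(1.2667), 'tool_pos': array([0.4959, 0.2546, 0.4042]), 'ee_rot': array([-6.2080e-01, -3.0789e+00,  7.0000e-04]), 'force': array([-0.1582, -0.3104,  0.3602]), 'grip_width': np.float64(1.0036)}
0.174 542 [0.4931 0.2569 0.1788] [0.487 0.25  0.174] [0.5007 0.2634 0.181 ]
0.15 310 [0.489  0.2587 0.1625] [0.4867 0.2516 0.15  ] [0.4973 0.2635 0.1739]
0.12 249 [0.4884 0.2455 0.1363] [0.4751 0.0363 0.12  ] [0.5    0.2636 0.1497]
```

View pics/w1.png

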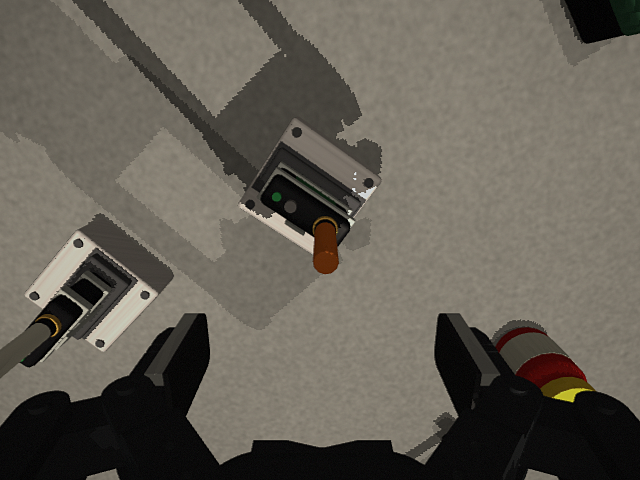

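The wrist view shows the orange rod top at (326,263), between the pads along the jaw axis. I'll descend with a correction of about 2 mm.

Request:
apply_moves(commands=[[0.008,0.001,0,0,0,0,1],[0.008,0.001,0.06,0,0,0,1],[0.008,0.001,0.12,0,0,0,1],[0.008,0.001,0.18,0,0,0,1],[0.008,0.001,0.24,0,0,0,1],[0.008,0.001,0.29,0,0,0,1],[0.008,0.001,0.32,0,0,0,1],[0.008,0.001,0.334,0,0,0,1],[0.008,0.001,0.334,0,0,0,1],[0.008,0.001,0.334,0,0,0,1]])

```text
t: 2.15
tool_pos: [0.4928, 0.2576, 0.305]
ee_rot: [0.615, 3.08, 0.0]
force: [0.2, -0.2, 0.6]
grip_width: 0.999
```

```bash
python3 - <<'E'
from h import *
f=grab('wrist','w2')
E
```

```text
(no output)
```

View pics/w2.png

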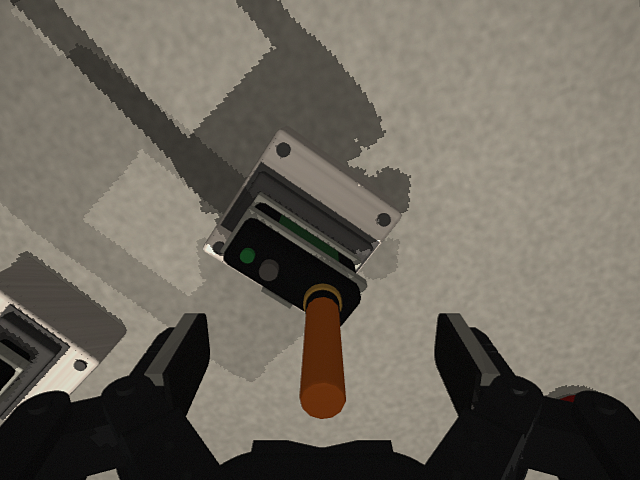

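The rod at (322,400) is centred between the pads (208 and 438). Closing at 60 N.

Request:
apply_moves(commands=[[-0.004,0,0,0,0,0,0.3],[-0.004,0,0,0,0,0,0],[-0.004,0,0,0,0,0,-0.4],[-0.004,0,0,0,0,0,-1],[-0.004,0,0,0,0,0,-1],[-0.004,0,0,0,0,0,-1],[-0.004,0,0,0,0,0,-1],[-0.004,0,0,0,0,0,-1],[-0.004,0,0,0,0,0,-1],[-0.004,0,0,0,0,0,-1]], force=60)

```text
t: 3.03
tool_pos: [0.4942, 0.257, 0.3047]
ee_rot: [0.616, 3.08, 0.001]
force: [0.1, 3.5, 2.3]
grip_width: 0.148
```

```bash
python3 - <<'E'
from h import *
s=robot.sense();print({k:np.round(v,4) for k,v in s.items() if k in('t','tool_pos','ee_rot','force','ft_torque','grip_width')})
E
```

```text
{'t': np.float64(3.0333), 'tool_pos': array([0.4942, 0.257 , 0.3047]), 'ee_rot': array([6.162e-01, 3.080e+00, 1.400e-03]), 'force': array([0.1479, 3.5268, 2.3353]), 'ft_torque': array([ 0.5193, -0.0044, -0.0578]), 'grip_width': np.float64(0.1476)}
```

Request:
apply_moves(commands=[[0,0.002,-0.003,0,0,0,-1],[0,0.003,-0.007,0,0,0,-1],[0,0.003,-0.011,0,0,0,-1],[0,0.003,-0.015,0,0,0,-1],[0,0.003,-0.019,0,0,0,-1],[0,0.003,-0.023,0,0,0,-1],[0,0.003,-0.027,0,0,0,-1],[0,0.003,-0.031,0,0,0,-1],[0,0.003,-0.033,0,0,0,-1],[0,0.003,-0.033,0,0,0,-1],[0,0.003,-0.033,0,0,0,-1]])

```text
t: 3.95
tool_pos: [0.4943, 0.2573, 0.3142]
ee_rot: [-0.616, -3.08, 0.001]
force: [2.7, 0.6, -6.0]
grip_width: 0.15
```

```bash
python3 - <<'E'
from h import *
s=robot.sense();print({k:np.round(v,4) for k,v in s.items() if k in('t','tool_pos','ee_rot','force','ft_torque','grip_width')})
f=grab('side');cv2.imwrite('pics/s2.png',cv2.resize(f['pixels'][115:225,225:335],(600,600),interpolation=cv2.INTER_CUBIC))
E
```

```text
{'t': np.float64(3.95), 'tool_pos': array([0.4943, 0.2573, 0.3142]), 'ee_rot': array([-6.1600e-01, -3.0804e+00,  8.0000e-04]), 'force': array([ 2.6584,  0.5795, -5.9984]), 'ft_torque': array([ 0.1442, -0.3896, -0.0195]), 'grip_width': np.float64(0.1499)}
```

View pics/s2.png

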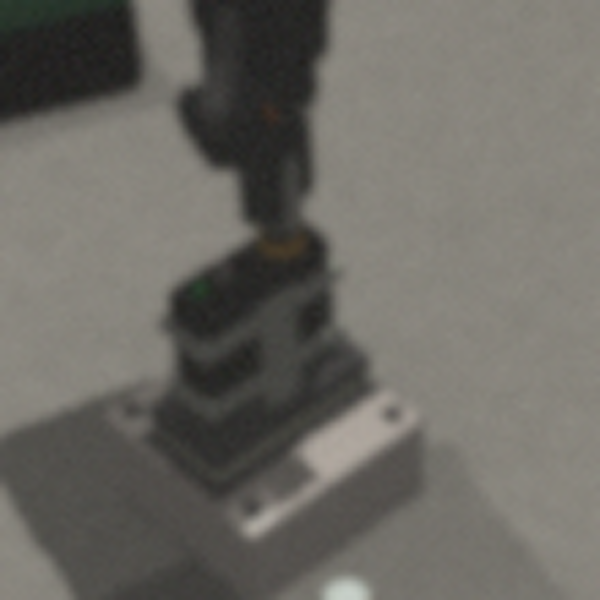

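Rise is 9.5 mm at 6.0 N, which matches the expected spring. The crop shows the cradle just emerging in shadow at about (270,450). Continuing to about 20.5 mm and holding.

Request:
apply_moves(commands=[[-0.001,0,-0.003,0,0,0,-1],[-0.002,0,-0.007,0,0,0,-1],[-0.002,0,-0.011,0,0,0,-1],[-0.002,0,-0.015,0,0,0,-1],[-0.002,0,-0.019,0,0,0,-1],[-0.002,0,-0.023,0,0,0,-1],[-0.002,0,-0.027,0,0,0,-1],[-0.002,0,-0.031,0,0,0,-1],[-0.002,0,-0.034,0,0,0,-1],[-0.002,0,-0.036,0,0,0,-1],[-0.002,0,-0.037,0,0,0,-1],[-0.002,0,-0.037,0,0,0,-1]])

```text
t: 5.0
tool_pos: [0.4946, 0.2572, 0.3253]
ee_rot: [-0.616, -3.08, 0.001]
force: [-1.0, 2.0, -10.3]
grip_width: 0.146
```

```bash
python3 - <<'E'
from h import *
s=robot.sense();print({k:np.round(v,4) for k,v in s.items() if k in('t','tool_pos','ee_rot','force','ft_torque','grip_width')})
f=grab('side');cv2.imwrite('pics/s3.png',cv2.convertScaleAbs(cv2.resize(f['pixels'][115:225,225:335],(600,600),interpolation=cv2.INTER_CUBIC),alpha=1.8))
E
```

```text
{'t': np.float64(5.0), 'tool_pos': array([0.4946, 0.2572, 0.3253]), 'ee_rot': array([-6.1600e-01, -3.0796e+00,  7.0000e-04]), 'force': array([ -0.9882,   1.9944, -10.3202]), 'ft_torque': array([ 0.354 ,  0.1373, -0.0544]), 'grip_width': np.float64(0.1458)}
```

View pics/s3.png

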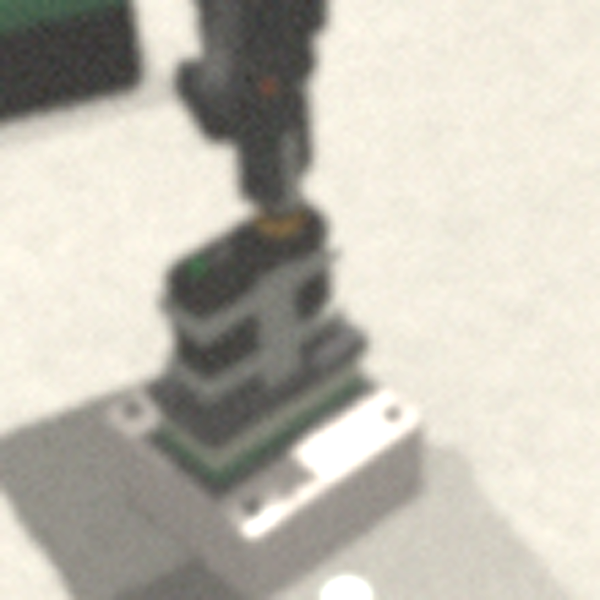

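The green band is visible along (220,470)–(350,385) with the white above it and no red. Rise is 20.6 mm at 10.3 N. Holding for 1 s.

Request:
apply_moves(commands=[[0,0,0,0,0,0,-1],[0,0,0,0,0,0,-1],[0,0,0,0,0,0,-1],[0,0,0,0,0,0,-1],[0,0,0,0,0,0,-1],[0,0,0,0,0,0,-1],[0,0,0,0,0,0,-1],[0,0,0,0,0,0,-1],[0,0,0,0,0,0,-1],[0,0,0,0,0,0,-1],[0,0,0,0,0,0,-1]])

```text
t: 5.97
tool_pos: [0.4946, 0.2572, 0.3253]
ee_rot: [-0.616, -3.08, 0.001]
force: [-4.2, 1.8, -10.2]
grip_width: 0.15
```

Request:
apply_moves(commands=[[0,0,0.002,0,0,0,-1],[0,0,0.005,0,0,0,-1],[0,0,0.008,0,0,0,-1],[0,0,0.011,0,0,0,-1],[0,0,0.014,0,0,0,-1],[0,0,0.017,0,0,0,-1],[0,0,0.02,0,0,0,-1],[0,0,0.023,0,0,0,-1],[0,0,0.026,0,0,0,-1],[0,0,0.029,0,0,0,-1],[0,0,0.032,0,0,0,-1],[0,0,0.035,0,0,0,-1]])

```text
t: 6.97
tool_pos: [0.4946, 0.2572, 0.3152]
ee_rot: [-0.616, -3.08, 0.001]
force: [-4.9, 2.0, -5.6]
grip_width: 0.144
```

Request:
apply_moves(commands=[[0,0,0.003,0,0,0,-1],[0,0,0.006,0,0,0,-1],[0,0,0.009,0,0,0,-1],[0,0,0.012,0,0,0,-1],[0,0,0.015,0,0,0,-1],[0,0,0.018,0,0,0,-1],[0,0,0.021,0,0,0,-1],[0,0,0.024,0,0,0,-1],[0,0,0.027,0,0,0,-1],[0,0,0.03,0,0,0,-1],[0,0,0.032,0,0,0,-1],[0,0,0.032,0,0,0,-1]])

```text
t: 7.97
tool_pos: [0.4946, 0.2572, 0.306]
ee_rot: [-0.616, -3.08, 0.0]
force: [-6.5, 1.3, -2.5]
grip_width: 0.141
```

```bash
python3 - <<'E'
from h import *
s=robot.sense();print({k:np.round(v,4) for k,v in s.items() if k in('t','tool_pos','ee_rot','force','ft_torque','grip_width')})
E
```

```text
{'t': np.float64(7.9667), 'tool_pos': array([0.4946, 0.2572, 0.306 ]), 'ee_rot': array([-6.1590e-01, -3.0802e+00,  4.0000e-04]), 'force': array([-6.5315,  1.3345, -2.4698]), 'ft_torque': array([ 0.2447,  1.0379, -0.0196]), 'grip_width': np.float64(0.1415)}
```

Request:
apply_moves(commands=[[0.001,0,0.001,0,0,0,-1],[0.001,0,0.002,0,0,0,-1],[0.002,0,0.003,0,0,0,-1],[0.002,0,0.004,0,0,0,-1],[0.002,0,0.005,0,0,0,-1],[0.002,0,0.005,0,0,0,-1],[0.002,0,0.005,0,0,0,-1]])

```text
t: 8.55
tool_pos: [0.4945, 0.2573, 0.3049]
ee_rot: [0.616, 3.08, -0.0]
force: [-6.9, -0.1, -2.5]
grip_width: 0.146
```

Request:
apply_moves(commands=[[0.002,0,0.001,0,0,0,-1],[0.004,0,0.002,0,0,0,-1],[0.005,0,0.003,0,0,0,-1],[0.005,0,0.003,0,0,0,-1],[0.005,0,0.003,0,0,0,-1]])

```text
t: 8.97
tool_pos: [0.494, 0.2575, 0.3047]
ee_rot: [0.615, 3.077, -0.0]
force: [-3.7, -4.3, 6.3]
grip_width: 0.148
```

Upward contact force of +6.3 N with no further descent means the cradle is on its stop. Releasing.

Request:
apply_moves(commands=[[0,0,0,0,0,0,-0.5],[0,0,0,0,0,0,-0.3],[0,0,0,0,0,0,0],[0,0,0,0,0,0,0.5],[0,0,0,0,0,0,1],[0,0,0,0,0,0,1],[0,0,0,0,0,0,1],[0,0,0,0,0,0,1],[0,0,0,0,0,0,1],[0,0,0,0,0,0,1],[0,0,0,0,0,0,1]])

```text
t: 9.88
tool_pos: [0.493, 0.258, 0.3029]
ee_rot: [-0.616, -3.081, 0.0]
force: [0.0, -0.4, -0.3]
grip_width: 1.001
```

Request:
apply_moves(commands=[[0,0,-0.02,0,0,0,1],[0,0,-0.06,0,0,0,1],[0,0,-0.12,0,0,0,1],[0,0,-0.18,0,0,0,1],[0,0,-0.24,0,0,0,1],[0,0,-0.3,0,0,0,1],[0,0,-0.36,0,0,0,1],[0,0,-0.4,0,0,0,1],[0,0,-0.4,0,0,0,1],[0,0,-0.4,0,0,0,1]])

```text
t: 10.72
tool_pos: [0.4931, 0.2581, 0.4238]
ee_rot: [0.616, 3.079, 0.001]
force: [-0.6, 0.3, -1.0]
grip_width: 0.998
```

```bash
python3 - <<'E'
from h import *
s=robot.sense();print({k:np.round(v,4) for k,v in s.items() if k in('t','tool_pos','force','grip_width')})
f=grab('side');P=cloud(f)[125:175,260:290];h=cv2.cvtColor(f['pixels'],cv2.COLOR_BGR2HSV)[125:175,260:290]
m=(cv2.inRange(h,(5,120,40),(22,255,255))>0)&(P[...,2]>.12);q=P[m];print(len(q),q.max(0))
g=grab('wrist');Q=cloud(g);m=(cv2.inRange(cv2.cvtColor(g['pixels'],cv2.COLOR_BGR2HSV),(5,120,60),(22,255,255))>0)&(Q[...,2]>.174);print(Q[m].mean(0),Q[m].max(0))
cv2.imwrite('pics/s4.png',cv2.convertScaleAbs(cv2.resize(f['pixels'][115:225,225:335],(600,600),interpolation=cv2.INTER_CUBIC),alpha=1.5))
E
```

```text
{'t': np.float64(10.7167), 'tool_pos': array([0.4931, 0.2581, 0.4238]), 'force': array([-0.5642,  0.2638, -0.9882]), 'grip_width': np.float64(0.9982)}
104 [0.49735919 0.25942118 0.17976181]
[0.49244523 0.25719265 0.18071793] [0.50054596 0.28858117 0.39233549]
```

View pics/s4.png

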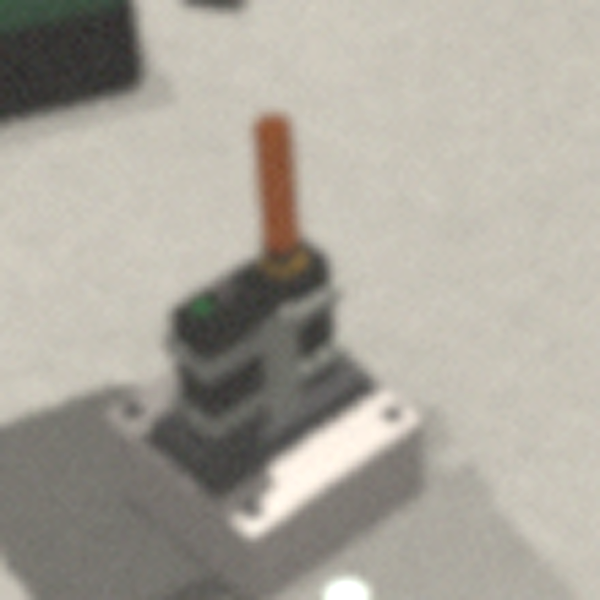

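The rod is upright, from (272,120) to (285,250). The cradle is fully home with no band showing, and the gripper is clear.

```bash
python3 -c "
from plant import robot
robot.job_done()"
```

```text
the job is handed in; nothing more can be done
```

The orange antenna held: I gripped it at 60 N and pulled it straight up until the cradle had risen about 20.6 mm at 10.2–10.3 N. I held that for a little over 1 s. The green band was partly out and no red showed.

I eased the cradle back down at about 10 mm/s. After two small extra steps the wrist force turned to +6.3 N, showing the cradle was on its stop. I then let go and raised the gripper clear.

- **Last checks:** The rod top is at z ≈ 0.180 m, the same as at the start. The cradle shows no band in the last side picture, and the gripper is open with no contact force (within about 1 N).
- **Side loads:** Up to about 7 N of sideways force built up while I was gripping, and I only partly relieved it.
- **Blue and white:** I never went near either antenna, but I did not measure them again at the end.
- **Time:** The run took about 10.8 s of the 35 s allowed.

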